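Hold the sprung lid of a carver's tool chest just below its balance point

TASK

The tool chest on the bench has new spring hinges, and I am about to set their tension screws, so I need its lid held where it is nearly weightless but not springing open. Take the lid by the bow pull on its front edge, raise it smoothly past its balance point, where the springs begin to lift it by themselves, without letting go or letting it fly open, then ease it back down to roughly ten degrees below that balance point. Finish there, still holding the pull with the lid still, and leave the things standing around the chest where they are.

Things in the scene. Friction and masses are not known exactly. Their poses are not given: they have to be found in the camera images.
- chest: Low wooden tool chest, fixed, place and turn vary: 210 mm deep (its x) by 400 wide (its y) by 90 high, without the lid: a board 218 mm deep, 410 wide, 18 thick. Origin: centre of its underside, on the bench; x from the front (pull) to the back (hinges), z up. The front faces the robot to within 20 degrees.
- hinge (a point): Middle of the lid's hinge line (two steel spring hinges) at the chest's back top edge: 111 mm behind (+x) the chest's origin, 90 mm above the bench. The line runs along the chest's y. Axes as the chest's.
- lid (a joint): Lid angle, rad: 0 closed (level, the start), grows as the pull goes up and back; stop at 1.75. Hinge springs carry most of the lid's 0.9 kg: below the balance point at 0.90 (52 degrees, give or take 0.02) it falls shut, above it springs open. Lifting at the pull takes 1.1 N when closed, falling to nothing at the balance point (0.5 N ten degrees below). Almost no friction.
- pull (a point): Steel bow pull on the middle of the lid's front edge: round bar 12 mm thick, 120 long along y, 40 in front of the edge (34 free between), in the lid's plane, on a 12 mm leg at each end. This point: middle of the bar, 260 mm in front of the hinge line and 9 above it when closed (99 above the bench); swings about the hinge line. Axes turn with the lid: x towards the hinges, z out of its top.
- mallet: Turned wooden carver's mallet standing on its head to the chest's right (seen from the robot), 92 mm across, 225 mm high. Origin: centre of its underside. Leave alone.
- glue: White glue bottle standing to the chest's left, 60 mm across, 160 mm high. Origin: centre of its underside. Leave alone.
- tub: Round white tub with lid to the chest's left, nearer the robot, 90 mm across, 85 mm high. Origin: centre of its underside. Leave alone.

How it is judged:
By the outcome, as a careful person would: the job done as asked, in the order asked, and still so for the second after the job is handed in, while the arm keeps its last pose, push and grip.
It also fails if it takes over 48 s, if anything falls off the work surface, if the arm or the gripper's body presses on something with over 40 N, if the wrist force passes 120 N, or if a joint passes its speed limit or range.

ROBOT

A 6-joint arm with a two-finger parallel gripper is mounted at the origin on the work surface. World frame = base frame: x ahead of the robot, y to its left, z up, the work surface at z = 0. Lengths are in m, angles in rad, forces in N, time in s.
With the tool pointing down it reaches from about 0.275 to 0.75 m from the base axis. Payload 10.2 kg.
Tool frame: the origin (TCP) lies at the very end of the fingers, on their centre line; the grasp point (between the pads) lies 19 mm behind it; z points along the fingers, y is the line along which they close (so a half turn about z gives the same grasp; the last joint's range is limited). The gripper opens to 88 mm and grips with 3 to 60 N. Pads are 18 mm wide; open, the fingers measure 123 mm over their backs; the gripper's body (75 mm by 187 mm) begins 45 mm behind the grasp point.
Start: joints at [0.996, 0.313, 1.498, -0, 1.331, -0.223], TCP at [0.181, 0.493, 0.239] pointing down, gripper open.
Joint ranges: [-2.94, 2.94], [-0.97, 2.17], [0.19, 2.56], [-1.23, 4.37], [0.02, 3.11], [-2.88, 2.88]. Speed limits (rad/s): [2.39, 2.39, 3.01, 3.14, 3.14, 3.14].

INTERFACE

Orientations are given as a unit quaternion [x, y, z, w].
In Python, from bench import arm gives the robot as it stands. Calls block until the motion is done:
- arm.move_pose(position, orientation): joint-space move of the TCP to a pose.
- arm.move_l(position, rot=None, feed=0.15, max_force=None): straight line of the TCP; rot=None keeps the orientation; feed is the mean speed in m/s. With max_force (N) it stops when the force on the tool has changed by that much, and returns True; else False.
- arm.set_joints(angles): joint-space move.
- arm.command_gripper(opening): finger opening in m; the grip force is fixed at half the most; returns when the fingers have stopped.
- arm.hold(seconds).
- arm.solve_ik(position, orientation): joint angles nearest the present ones, or None.
- arm.get_state(): the state.
- arm.snapshot(name): name is "scene" or "top" or "wrist"; returns a dict with "frame" (420x560x3 uint8, red, green, blue), "intrinsics" (3x3 intrinsics, pixels), "rvec" (rotation vector, rad) and "tvec" (3), from world to camera coordinates, as OpenCV has them. Camera axes: x right, y down, z forward; pixel columns grow to the right and rows downward; lengths in m; the calibration is good to about 2 mm. A picture is of the moment at which its call begins. There is no depth.
A pose or a line that the arm cannot do raises arm.IKError and nothing moves.
- arm.finish_job(): hands the job in; it is judged then, once.
The state is a dict: "t": time; "joints": joint angles; "dq": joint speeds; "effort": joint torques, N m; "position": TCP position; "orientation": TCP orientation; "wrist_force": force on the tool from outside, world axes, zero at the start; "torque": the same for the moment, N m; "grip_width": finger opening in m; "finger_force": force on a finger pad.
Only numpy, scipy, OpenCV 4.12 (cv2) and the standard library are available. Lean on these libraries where they do the work, as an engineer would, in place of code of your own. Each camera call takes 0.05 s, during which the arm holds its last target. There are 200 camera calls.

## Working session

There is one attempt and no reset: what is moved stays moved. The work goes in short steps, each a Python script; the robot and the scene stay as the last script left them, time stands still between calls to the robot, and variables do not carry over. Pictures are saved under pics/ and viewed, at most 10 in all, crops included, and the job is handed in when it is done.

```bash
ls; mkdir -p pics; python3 - <<'E'
from bench import arm
import cv2,numpy as np
for n in("scene","top"):
    s=arm.snapshot(n); cv2.imwrite(f"pics/{n}0.png",s["frame"][:,:,::-1])
    R,_=cv2.Rodrigues(np.array(s["rvec"])); print(n,-R.T@np.array(s["tvec"]).ravel(),R[2],s["intrinsics"])
print(arm.get_state())
E
```

```text
pics
scene [1.39498094 0.57071608 1.11459338] [-0.57147919 -0.37467458 -0.73008937] [[514.81422813   0.         284.11651203]
 [  0.         514.81422813 206.77403195]
 [  0.           0.           1.        ]]
top [0.49477298 0.0490169  1.41836849] [ 0.06253175 -0.01796889 -0.99788121] [[462.75691864   0.         273.60466565]
 [  0.         462.75691864 211.26342135]
 [  0.           0.           1.        ]]
{'t': 0.1, 'joints': array([ 9.95630113e-01,  3.13413008e-01,  1.49830538e+00, -3.37104186e-05,
        1.33102264e+00, -2.23434276e-01]), 'dq': array([ 0.00057953, -0.00159974, -0.00223695,  0.00165884,  0.00019639,
       -0.00043736]), 'effort': array([ 2.70915531e-03, -4.02809966e+01, -2.52642792e+01,  6.96312287e-02,
        3.42558254e-02, -6.54514497e-05]), 'position': array([0.1807957 , 0.49266649, 0.23822958]), 'orientation': array([ 1.74956836e-01,  9.84575937e-01, -5.35382315e-04, -2.08146038e-04]), 'wrist_force': array([-0.5687854 , -0.65789926, -0.66325832]), 'torque': array([ 0.00797342,  0.013882  , -0.04082944]), 'finger_force': 0.0, 'grip_width': 0.0879369526905051}
```

View pics/top0.png

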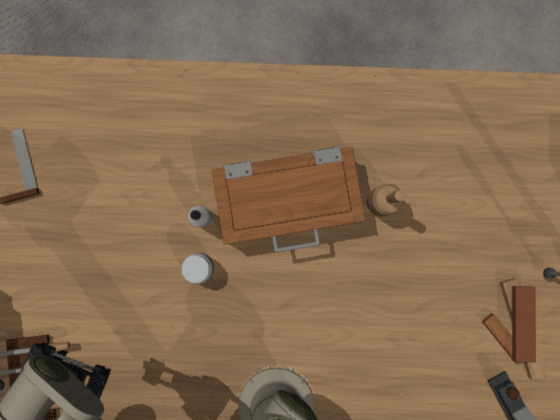

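View pics/scene0.png

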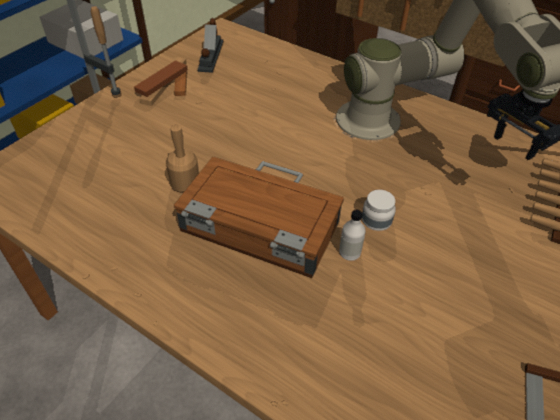

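The top view shows the lid with corners near (213,170), (354,148), (363,222) and (224,243). The pull bar runs from (275,251) to (319,247), with the glue and tub on the left and the mallet on the right. The scene view confirms this, with the pull near (260,165) to (301,178).

```bash
cat > h.py <<'E'
import cv2,numpy as np
from scipy.spatial.transform import Rotation as Ro
def ray(s,uv):
    R,_=cv2.Rodrigues(np.array(s["rvec"],float)); K=np.array(s["intrinsics"],float)
    uv=np.atleast_2d(np.array(uv,float))
    d=(np.linalg.inv(K)@np.c_[uv,np.ones(len(uv))].T).T@R
    return -R.T@np.array(s["tvec"],float).ravel(),d
def plane(s,uv,z):
    c,d=ray(s,uv); return c+d*((z-c[2])/d[:,2])[:,None]
def proj(s,P):
    return cv2.projectPoints(np.atleast_2d(P).astype(float),np.array(s["rvec"],float),np.array(s["tvec"],float),np.array(s["intrinsics"],float),None)[0][:,0]
E
python3 - <<'E'
from bench import arm
from h import *
s=arm.snapshot("top"); f=s["frame"]; hsv=cv2.cvtColor(f,cv2.COLOR_RGB2HSV)
print(hsv[200,290],hsv[235,300],hsv[100,300],hsv[249,297],hsv[262,297])
m=((hsv[...,0]<11)&(hsv[...,1]>110)).astype(np.uint8)*255
m[:120]=0;m[265:]=0;m[:,:200]=0;m[:,368:]=0
m=cv2.morphologyEx(m,cv2.MORPH_OPEN,np.ones((3,3)))
c=max(cv2.findContours(m,0,2)[0],key=cv2.contourArea)
box=cv2.boxPoints(cv2.minAreaRect(c)); print("box",box)
P=plane(s,box,.108); print(P, [np.linalg.norm(P[i]-P[i-1]) for i in range(4)])
g=((hsv[...,1]<60)&(hsv[...,2]>60)).astype(np.uint8)*255
g[:225]=0;g[260:]=0;g[:,:262]=0;g[:,335:]=0
ys,xs=np.nonzero(g); r=cv2.minAreaRect(np.c_[xs,ys].astype(np.float32)); b=cv2.boxPoints(r)
print("pull",len(xs),b); Q=plane(s,b,.102);print(Q,[np.linalg.norm(Q[i]-Q[i-1]) for i in range(4)])
o=f.copy(); cv2.drawContours(o,[box.astype(int)],0,(0,255,0),1); cv2.drawContours(o,[b.astype(int)],0,(0,0,255),1)
cv2.imwrite("pics/ov.png",cv2.resize(o[130:300,170:430,::-1],None,fx=3,fy=3,interpolation=0))
E
```

```text
[ 13 149 137] [ 14 112  98] [ 16 101 159] [ 15  95 131] [ 15 110 114]Traceback (most recent call last):
  File "<stdin>", line 8, in <module>
ValueError: max() iterable argument is empty
```

```bash
cat > m.py <<'E'
from bench import arm
from h import *
s=arm.snapshot("top"); f=s["frame"]; hsv=cv2.cvtColor(f,cv2.COLOR_RGB2HSV)
print([tuple(map(int,hsv[r,297])) for r in range(226,254)])
m=((hsv[...,0]<17)&(hsv[...,1]>130)).astype(np.uint8)*255
m[:120]=0;m[265:]=0;m[:,:200]=0;m[:,368:]=0
m=cv2.morphologyEx(m,cv2.MORPH_OPEN,np.ones((3,3)))
m=cv2.morphologyEx(m,cv2.MORPH_CLOSE,np.ones((7,7)))
c=max(cv2.findContours(m,0,2)[0],key=cv2.contourArea)
box=cv2.boxPoints(cv2.minAreaRect(c)); print("box",box)
P=plane(s,box,.108); print(P, [np.linalg.norm(P[i]-P[i-1]) for i in range(4)])
g=((hsv[...,1]<65)&(hsv[...,2]>60)).astype(np.uint8)*255
g[:225]=0;g[260:]=0;g[:,:262]=0;g[:,335:]=0
ys,xs=np.nonzero(g); r=cv2.minAreaRect(np.c_[xs,ys].astype(np.float32)); b=cv2.boxPoints(r)
print("pull",len(xs),b); Q=plane(s,b,.102);print(Q,[np.linalg.norm(Q[i]-Q[i-1]) for i in range(4)])
o=f.copy(); o[g>0]=(0,255,255); cv2.drawContours(o,[box.astype(int)],0,(0,255,0),1); cv2.drawContours(o,[b.astype(int)],0,(0,0,255),1)
cv2.imwrite("pics/ov.png",cv2.resize(o[130:300,170:430,::-1],None,fx=3,fy=3,interpolation=0))
E
python3 m.py
```

```text
[(12, 145, 132), (13, 144, 135), (13, 144, 133), (13, 142, 133), (12, 140, 137), (13, 148, 121), (13, 130, 102), (14, 117, 100), (15, 114, 98), (15, 114, 94), (15, 104, 93), (15, 106, 94), (16, 115, 91), (15, 115, 89), (14, 113, 95), (15, 109, 96), (15, 116, 92), (15, 97, 92), (12, 58, 96), (30, 11, 113), (20, 12, 124), (24, 11, 120), (17, 36, 113), (16, 95, 134), (16, 103, 146), (16, 108, 147), (16, 106, 145), (16, 105, 146)]
box [[210.56757 169.40543]
 [352.7838  145.70273]
 [365.32434 220.94595]
 [223.1081  244.64865]]
[[ 0.69093607  0.2081343   0.108     ]
 [ 0.77217956 -0.19668204  0.108     ]
 [ 0.55694778 -0.23624806  0.108     ]
 [ 0.47845747  0.16508624  0.108     ]] [np.float64(0.2167955080633562), np.float64(0.41288832912750206), np.float64(0.21883826721338753), np.float64(0.4089375810393075)]
pull 312 [[270.89194 236.35138]
 [317.2703  228.62164]
 [319.94595 244.67569]
 [273.5676  252.40543]]
[[ 0.50565842  0.03101171  0.102     ]
 [ 0.53137532 -0.10046829  0.102     ]
 [ 0.48597145 -0.10910356  0.102     ]
 [ 0.4604432   0.02213555  0.102     ]] [np.float64(0.046078225030697), np.float64(0.13397144335827949), np.float64(0.04621773721962776), np.float64(0.13369890191770759)]
```

View pics/ov.png

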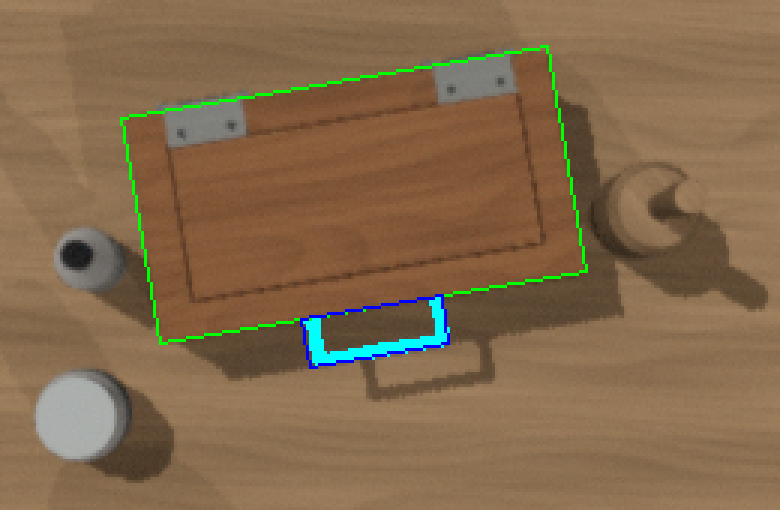

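The lid measures 219 x 410 mm as expected, and the direct pull measurement agrees with the lid-derived one to 2 mm. The pull is at about (0.479,-0.043) and the yaw is about 11.3°. Next I check reach along the arc.

```bash
cat >> h.py <<'E'
yaw=np.arctan2(.197,.980); xc=np.array([np.cos(yaw),np.sin(yaw),0]); yc=np.array([-xc[1],xc[0],0]); zc=np.array([0,0,1.])
pull0=np.array([.479,-.043,.099]); hinge=pull0+.26*xc-.009*zc
def pullat(t): return hinge-.26*(np.cos(t)*xc-np.sin(t)*zc)+.009*(np.sin(t)*xc+np.cos(t)*zc)
def quat(p,flip=1):   # tool z pitched p below horizontal along xc; tool x along +-yc
    tz=np.cos(p)*xc-np.sin(p)*zc; tx=flip*yc
    return Ro.from_matrix(np.c_[tx,np.cross(tz,tx),tz]).as_quat(),tz
def pose(t,p,flip=1,back=0.):
    q,tz=quat(p,flip); return pullat(t)+tz*(.019-back),q
E
python3 - <<'E'
from bench import arm
from h import *
for flip in(1,-1):
  for p in range(30,111,10):
    r=[]
    for t in np.radians([0,20,40,57]):
        j=arm.solve_ik(*pose(t,np.radians(p),flip)); r.append('--' if j is None else np.round(j,1).tolist())
    pre=arm.solve_ik(*pose(0,np.radians(p),flip,.08))
    print(flip,p,r[0],r[1]!='--',r[2]!='--',r[3],pre is not None)
E
```

```text
1 30 [-0.7, 0.4, 2.4, 2.1, 0.9, -2.8] True True [-0.4, 0.1, 1.9, 1.3, 0.6, -1.6] True
1 40 [-0.6, 0.3, 2.3, 1.9, 0.6, -2.5] True True [-0.4, 0.1, 1.8, 0.8, 0.6, -1.2] True
1 50 [-0.6, 0.3, 2.2, 1.4, 0.5, -2.1] True True [-0.4, 0.2, 1.7, 0.5, 0.7, -0.8] True
1 60 [-0.5, 0.3, 2.1, 0.9, 0.4, -1.4] True True [-0.3, 0.2, 1.6, 0.3, 0.9, -0.7] True
1 70 [-0.4, 0.3, 2.0, 0.4, 0.5, -0.9] True True [-0.3, 0.3, 1.4, 0.2, 1.1, -0.5] True
1 80 [-0.4, 0.4, 1.9, 0.1, 0.7, -0.7] True True [-0.3, 0.4, 1.3, 0.1, 1.3, -0.5] True
1 90 [-0.3, 0.4, 1.8, -0.0, 0.9, -0.5] True True [-0.2, 0.5, 1.1, 0.0, 1.5, -0.4] True
1 100 [-0.3, 0.5, 1.7, -0.1, 1.1, -0.4] True True [-0.2, 0.6, 1.0, -0.1, 1.7, -0.4] True
1 110 [-0.3, 0.6, 1.6, -0.2, 1.3, -0.4] True True [-0.2, 0.7, 0.9, -0.1, 1.9, -0.4] True
-1 30 [-0.7, 0.4, 2.4, 2.1, 0.9, 0.3] True True [-0.4, 0.1, 1.9, 1.3, 0.6, 1.5] True
-1 40 [-0.6, 0.3, 2.3, 1.9, 0.6, 0.6] True True [-0.4, 0.1, 1.8, 0.8, 0.6, 2.0] True
-1 50 [-0.6, 0.3, 2.2, 1.4, 0.5, 1.1] True True [-0.4, 0.2, 1.7, 0.5, 0.7, 2.3] True
-1 60 [-0.5, 0.3, 2.1, 0.9, 0.4, 1.7] True True [-0.3, 0.2, 1.6, 0.3, 0.9, 2.5] True
-1 70 [-0.4, 0.3, 2.0, 0.4, 0.5, 2.2] True True [-0.3, 0.3, 1.4, 0.2, 1.1, 2.6] True
-1 80 [-0.4, 0.4, 1.9, 0.1, 0.7, 2.5] True True [-0.3, 0.4, 1.3, 0.1, 1.3, 2.7] True
-1 90 [-0.3, 0.4, 1.8, -0.0, 0.9, 2.6] True True [-0.2, 0.5, 1.1, 0.0, 1.5, 2.7] True
-1 100 [-0.3, 0.5, 1.7, -0.1, 1.1, 2.7] True True [-0.2, 0.6, 1.0, -0.1, 1.7, 2.7] True
-1 110 [-0.3, 0.6, 1.6, -0.2, 1.3, 2.8] True True [-0.2, 0.7, 0.9, -0.1, 1.9, 2.7] True
```

```bash
python3 - <<'E'
from bench import arm
from h import *
p=np.radians(80)
arm.command_gripper(.03)
arm.move_pose(*pose(0,p,1,.13))
s=arm.snapshot("wrist"); print(arm.get_state()["t"],arm.get_state()["position"],pose(0,p,1,.13)[0],arm.get_state()["grip_width"])
o=s["frame"].copy()
pts=[pull0+k*yc for k in(-.06,0,.06)]
for u in proj(s,np.array(pts)): print(u); cv2.circle(o,tuple(int(v) for v in u),3,(0,255,0),-1)
np.save("w.npy",s,allow_pickle=True); cv2.imwrite("pics/w1.png",o[:,:,::-1])
E
```

```text
3.3833 [ 0.46020726 -0.04623525  0.20834938] [ 0.46010308 -0.04679867  0.20831366] 0.029981717156844116
[283.23362482 270.94828459]
[283.33403339 207.44661172]
[283.44738879 135.75694354]
```

View pics/w1.png

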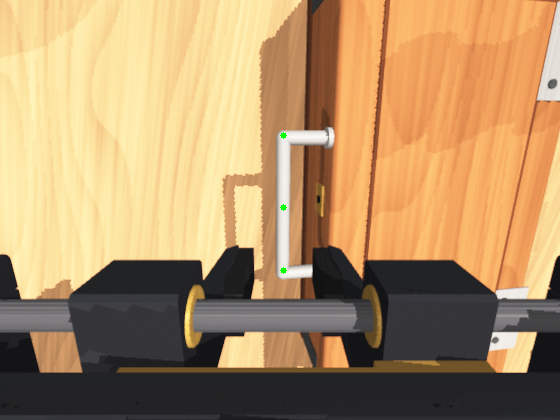

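The wrist picture shows the projected bar points lying on the bar (column 283, rows 135–271), with the open fingers straddling its line. The estimate is good, so I go in and grip.

```bash
python3 - <<'E'
from bench import arm
from h import *
p=np.radians(80)
print(arm.move_l(pose(0,p)[0],feed=.06,max_force=8))
print(arm.get_state()["wrist_force"],arm.get_state()["position"],pose(0,p)[0])
arm.command_gripper(0.0)
st=arm.get_state();print(st["t"],st["wrist_force"],st["torque"],st["grip_width"],st["finger_force"],st["position"])
s=arm.snapshot("wrist");cv2.imwrite("pics/w2.png",s["frame"][:,:,::-1])
E
```

```text
False
[-0.7354024  -0.64330519 -0.28610871] [ 0.48232603 -0.04238667  0.08048322] [ 0.48223461 -0.04234978  0.08028865]
6.1333 [-1.80141665 -0.83824968  0.47854607] [-0.23180561  0.32139882 -0.02837773] 0.010365294558370479 29.403548687696457 [ 0.48210393 -0.04236932  0.08028054]
```

View pics/w2.png

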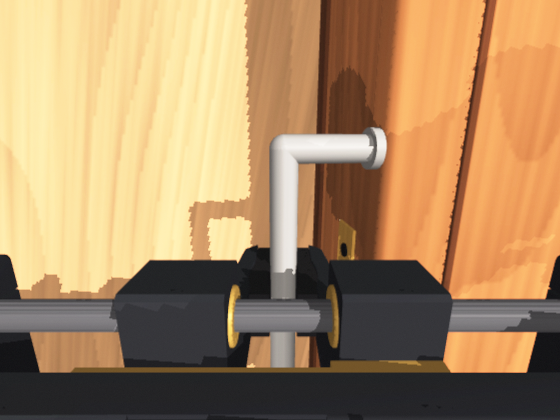

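The fingers are closed on the bar, with the bar passing between the pads at about (283,300) and both legs clear. Lifting in short arc segments.

```bash
cat > arc.py <<'E'
import sys
from bench import arm
from h import *
a,b,n=map(float,sys.argv[1:])
for t in np.linspace(a,b,int(n)+1)[1:]:
    pos,q=pose(t,np.radians(80)+.4*t); arm.move_l(pos,q,feed=.045)
    st=arm.get_state(); e=st["position"]-pos; R=Ro.from_quat(st["orientation"]).as_matrix()
    g=st["position"]-.019*R[:,2]-hinge
    th=np.arctan2(g[2],-g@xc)-np.arctan2(.009,.26)
    print(round(st["t"],2),round(t,3),"th",round(th,3),"r",round(np.hypot(g[2],g@xc),4),"F",st["wrist_force"].round(1),"T",st["torque"].round(2),round(st["finger_force"],1),round(st["grip_width"],4))
E
python3 arc.py 0 .36 4
```

```text
6.85 0.09 th 0.089 r 0.2603 F [-1.9 -2.5 -1.9] T [-0.42  0.63 -0.  ] 29.7 0.0108
7.52 0.18 th 0.18 r 0.2602 F [-3.  -3.5 -1.6] T [-0.57  0.76 -0.02] 29.7 0.0106
8.18 0.27 th 0.27 r 0.2601 F [-3.1 -3.9 -1.1] T [-0.56  0.7  -0.02] 29.7 0.0104
8.85 0.36 th 0.36 r 0.26 F [ 0.4 -3.1 -1.5] T [-0.61  0.17 -0.  ] 29.8 0.0101
```

```bash
python3 arc.py .36 1.0 8; python3 - <<'E'
from bench import arm
import cv2
arm.hold(.3)
cv2.imwrite("pics/s2.png",arm.snapshot("scene")["frame"][:,:,::-1]); cv2.imwrite("pics/w3.png",arm.snapshot("wrist")["frame"][:,:,::-1])
E
```

```text
9.46 0.44 th 0.44 r 0.2598 F [ 4.4 -3.9 -3.9] T [-0.62 -0.43  0.  ] 29.9 0.0105
10.07 0.52 th 0.519 r 0.2597 F [ 5.3 -3.1 -5.1] T [-0.54 -0.66  0.02] 30.0 0.0101
10.68 0.6 th 0.599 r 0.2595 F [ 7.7 -3.2 -5.7] T [-0.63 -0.88  0.07] 30.1 0.0102
11.28 0.68 th 0.678 r 0.2593 F [ 6.4 -4.5 -6.8] T [-0.61 -0.91  0.05] 30.1 0.0099
11.89 0.76 th 0.758 r 0.2591 F [ 7.6 -4.5 -7.4] T [-0.7  -1.07  0.  ] 30.2 0.0103
12.49 0.84 th 0.837 r 0.2588 F [ 7.2 -4.  -8.9] T [-0.69 -1.07  0.12] 30.2 0.0099
13.09 0.92 th 0.917 r 0.2586 F [ 6.  -4.8 -8.9] T [-0.74 -1.05  0.13] 30.2 0.0099
13.69 1.0 th 0.997 r 0.2583 F [  6.1  -5.2 -10.5] T [-0.82 -1.01  0.18] 30.3 0.0098
```

View pics/s2.png

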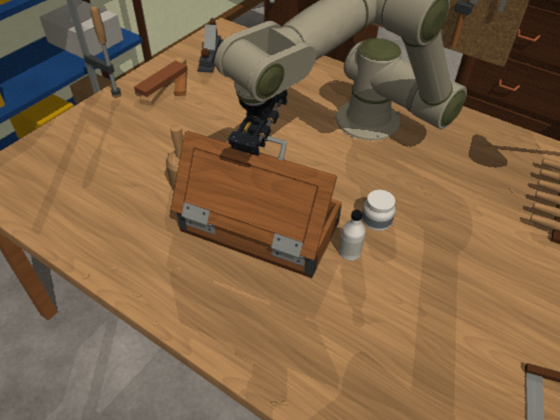

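View pics/w3.png

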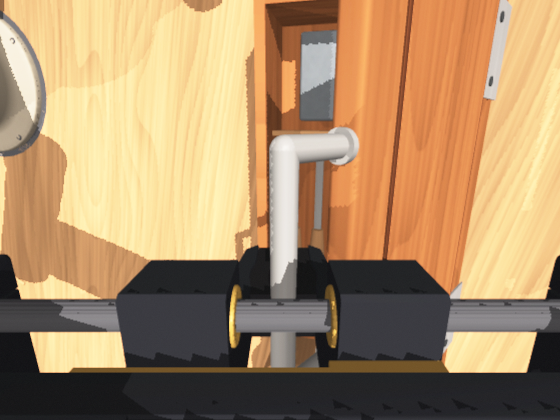

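The wrist view shows the bar still between the pads, and the scene view shows the lid raised with front corners near (187,135) and (335,177), everything else unmoved. I check the lid angle against those corners.

```bash
python3 - <<'E'
from bench import arm
from h import *
s=arm.snapshot("scene")
for t in(.8,.9,.95,1.,1.05,1.1):
    X=np.cos(t)*xc-np.sin(t)*zc; Z=np.sin(t)*xc+np.cos(t)*zc
    print(t,proj(s,np.array([hinge-.22*X+k*yc+.018*Z for k in(-.205,.205)]+[hinge-.26*X+.009*Z+.054*yc])).round(1).tolist())
f=s["frame"]; cv2.imwrite("pics/c.png",cv2.resize(f[110:260,160:360,::-1],None,fx=4,fy=4,interpolation=cv2.INTER_CUBIC))
E
```

```text
0.8 [[192.5, 129.9], [340.5, 173.4], [288.7, 141.6]]
0.9 [[188.5, 129.8], [338.6, 174.1], [285.7, 141.2]]
0.95 [[186.4, 130.0], [337.6, 174.7], [284.1, 141.4]]
1.0 [[184.2, 130.5], [336.5, 175.6], [282.3, 141.8]]
1.05 [[182.0, 131.2], [335.3, 176.7], [280.5, 142.5]]
1.1 [[179.7, 132.1], [334.0, 178.1], [278.6, 143.5]]
```

View pics/c.png

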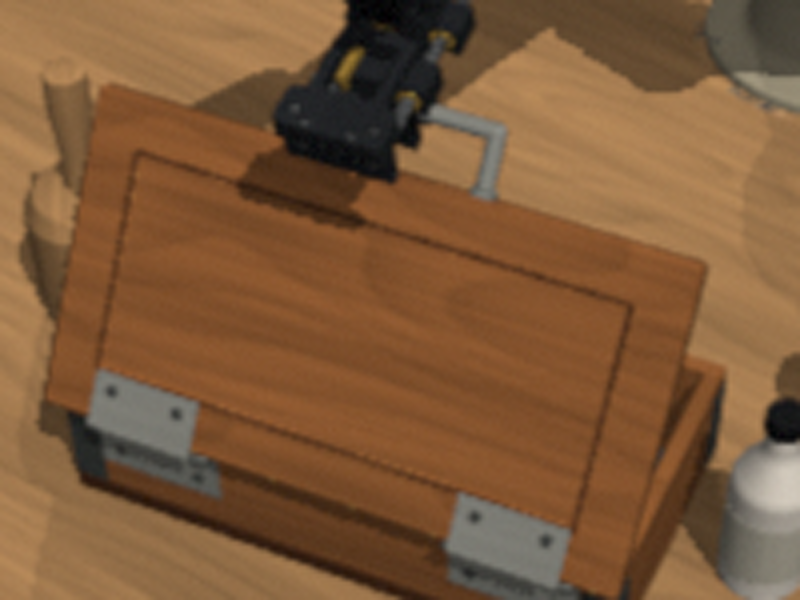

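The corners measure (185.8,131.5) and (336.5,175.8), which gives a lid angle of about 0.98, matching the arm geometry. I go slightly further for margin, then ease down, with a small radial correction to relieve the side force.

```bash
sed -i 's/hinge-.26\*(np.cos(t)\*xc/hinge-(.26-.003*t)*(np.cos(t)*xc/' h.py; grep -n "003\*t" h.py; python3 arc.py 1.0 1.04 1; python3 -c "
from bench import arm; arm.hold(.5)"; python3 arc.py 1.04 .725 5; python3 - <<'E'
from bench import arm
from h import *
arm.hold(1.5)
s=arm.snapshot("scene"); st=arm.get_state(); print(st["t"],st["wrist_force"],st["grip_width"],st["finger_force"],abs(st["dq"]).max())
for t in(.65,.7,.75,.8,):
    X=np.cos(t)*xc-np.sin(t)*zc; Z=np.sin(t)*xc+np.cos(t)*zc
    print(t,proj(s,np.array([hinge-.22*X+k*yc+.018*Z for k in(-.205,.205)])).round(1).tolist())
cv2.imwrite("pics/c2.png",cv2.resize(s["frame"][110:260,160:360,::-1],None,fx=4,fy=4,interpolation=cv2.INTER_CUBIC))
E
```

```text
14:def pullat(t): return hinge-(.26-.003*t)*(np.cos(t)*xc-np.sin(t)*zc)+.009*(np.sin(t)*xc+np.cos(t)*zc)
14.53 1.04 th 1.04 r 0.2579 F [-2.2 -6.1  5.4] T [-0.89  0.52  0.14] 29.3 0.0101
15.53 0.977 th 0.977 r 0.258 F [-2.4 -5.   4. ] T [-0.81  0.19  0.14] 29.4 0.0095
16.02 0.914 th 0.914 r 0.2581 F [-0.7 -4.4  3.6] T [-0.74  0.01  0.13] 29.4 0.0092
16.52 0.851 th 0.851 r 0.258 F [-0.  -5.   3.3] T [-0.72 -0.07  0.19] 29.4 0.0096
17.02 0.788 th 0.787 r 0.2579 F [-0.1 -5.9  1.6] T [-0.77 -0.05  0.14] 29.5 0.0094
17.53 0.725 th 0.723 r 0.258 F [ 0.8 -5.2 -0.2] T [-0.8  -0.26  0.07] 29.6 0.0094
19.0833 [-0.38644043 -5.07797638  0.94732131] 0.009445587045793827 29.532736837863922 0.0016604243049634247
0.65 [[198.0, 131.5], [342.7, 174.1]]
0.7 [[196.2, 130.8], [342.0, 173.7]]
0.75 [[194.4, 130.2], [341.3, 173.5]]
0.8 [[192.5, 129.9], [340.5, 173.4]]
```

View pics/c2.png

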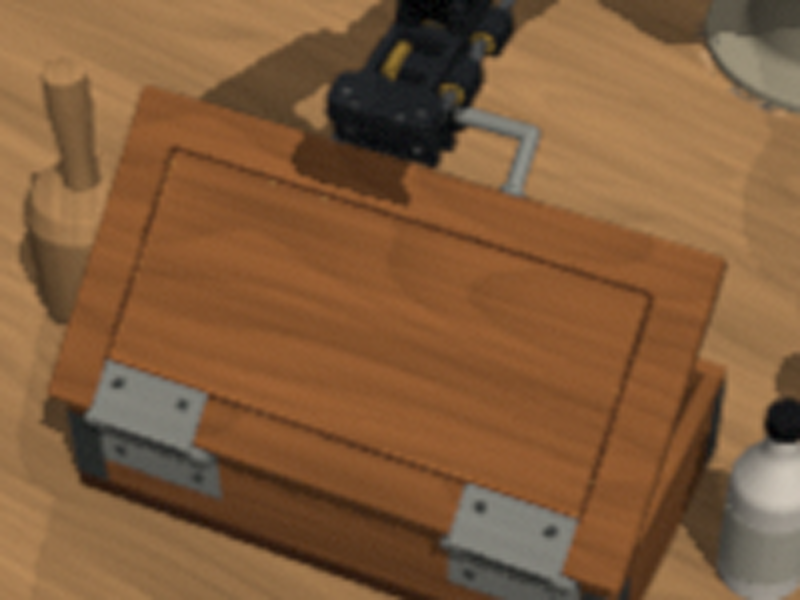

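The lid corners are now at (196.5,131.5) and (341.2,175.2), which puts the lid at about 0.70–0.73 rad, ten degrees below balance. The pull is still gripped, everything is still, and the mallet and glue are where they were.

```bash
python3 -c "
from bench import arm; print(arm.finish_job())"
```

```text
the job is handed in; nothing more can be done
None
```

Job handed in: I raised the lid by its pull to about 1.04 rad, past the balance point, and eased it back to about 0.72 rad, roughly ten degrees below it; at hand-in the pull was still gripped, the lid still, and the things around the chest untouched.

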